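Hold the end cap of a spring-return cylinder home for the screws

TASK

Fit the loose end cap (the square one with the eye) onto the open top of the spring-return air cylinder in the assembly nest, with the cap's air fitting on the same side as the fitting at the cylinder's foot and the screw holes in line, and press it down against the return spring until its plate is fully home on the rim. Be my third hand while I start the four screws: hold it there without letting up for at least two seconds with a steady downward push of about 17 N (10 to 25 N is fine, and never ram it), and finish your program still holding and pushing; do not let go, or the spring lifts it off. Leave the oil bottle, the hex key and the tape roll where they are.

Things in the scene. Friction and masses are not known exactly. Their poses are not given: they have to be found in the camera images.
- nest: Fixed assembly nest: dark plate 112 x 122 mm on two feet, top at z = 40 mm; in it stands the open air cylinder: square barrel 60 x 60 mm, round bore 39 mm. Origin on the bench under the barrel's axis, z up; its -x side carries the brass fitting at the cylinder's foot. Along the plate's +y edge four black cap screws stand in a white rest (heads up to z = 68 mm). Place and yaw vary.
- barrel_rim (a point): Centre of the barrel's open top rim, 94 mm above the bench; axes as the nest's. The cap's plate seats flat on this rim.
- barrel_port (a point): Brass air fitting with blue ring at the cylinder's foot, 40 mm from the barrel's axis towards the nest's -x, 47 mm above the bench.
- spring (a joint): Return spring in the bore: how far its top coil is pushed down, m. At 0 its flat steel end (27 mm across) stands 6 mm above the rim and resists with 1 N, plus 0.45 N per mm: the cap's spigot meets it 14 mm above home, and it pushes with about 7.3 N when the cap is home (0.014). There it goes solid, metal on metal, and the force climbs steeply.
- end_cap: Loose grey end cap, 0.16 to 0.24 kg. Origin at the centre of its underside, z up: round spigot 36 mm across, 8 mm long, foot chamfered 3 mm; on it a plate 60 x 60 x 14 mm with four screw holes; on that an upright eye lug, 18 mm thick along y, 34 mm wide along x, top at z = 61 mm. Air fitting on the -x side, 14 mm long. Stands on its spigot, turned at most 75 degrees from the way it goes on.
- cap_seat (a point): Centre of the cap plate's underside, 8 mm above the cap's origin; it meets barrel_rim when the cap is home. Axes as the cap's.
- cap_eye (a point): Centre of the eye in the lug, 44 mm above the cap's origin: grip the lug here across its 18 mm (along the cap's y), fingertips clear of the plate, whose top is 22 mm below.
- cap_port (a point): Brass air fitting of the cap, 40 mm from its axis towards the cap's -x.
- oil_bottle: Cream oil bottle with red spout, 34 mm across, 107 mm tall; origin under its foot. Leave alone.
- hex_key: Steel L hex key lying flat, 97 x 25 x 5 mm; origin under its middle. Leave alone.
- tape_roll: Roll of black tape lying flat, 62 mm across, 18 mm high; origin under its middle. Leave alone.
- rim_face: The machined top face of the barrel (60 x 60 mm, part of the nest; origin as the nest's): the cap's plate lies on it when home. Only the plate's downward pressure on this face is measured, not the spigot's rubbing in the bore.

How it is judged:
By the outcome, as a careful person would: the job done as asked, in the order asked, and still so for the second after the job is handed in, while the arm keeps its last pose, push and grip.
It also fails if it takes over 54 s, if anything falls off the work surface, if the arm or the gripper's body presses on something with over 40 N, if the wrist force passes 120 N, or if a joint passes its speed limit or range.

ROBOT

A 6-joint arm with a two-finger parallel gripper is mounted at the origin on a cart in front of the work surface, level with it; the furniture and walls round the work are solid. World frame = base frame: x ahead of the robot, y to its left, z up, the work surface at z = 0. Lengths are in mm, angles in rad, forces in N, time in s.
With the tool pointing down it reaches from about 400 to 825 mm from the base axis. Payload 7 kg.
Tool frame: the origin (TCP) lies midway between the tips of the shut fingers; the grasp point (between the pads) lies 19 mm behind it; z points along the fingers, y is the line along which they close (so a half turn about z gives the same grasp; the last joint's range is limited). The gripper opens to 88 mm and grips with 3 to 60 N. Pads are 19 mm wide; open, the fingers measure 130 mm over their backs; the gripper's body (78 mm by 193 mm) begins 47 mm behind the grasp point.
Start: joints at [1.566, 0.359, 0.012, 0, -1.224, -0.288], TCP at [194.837, 646.246, 226.561] pointing down, gripper open.
Joint ranges: [-3.07, 3.07], [-1.43, 2.12], [-1.02, 1.25], [-3.03, 1.67], [-3.05, -0], [-3.03, 3.03]. Speed limits (rad/s): [2.39, 2.39, 3.01, 3.14, 3.14, 3.14].

INTERFACE

Orientations are given as [roll, pitch, yaw] about the fixed x, y, z axes, in that order (R = Rz(yaw) Ry(pitch) Rx(roll)).
In Python, from rig import env gives the robot as it stands. The module is installed in compiled form; this text tells all that it offers.
- The arm moves only by the shell command python3 -m handwheel 'ROWS' [FORCE]. ROWS is JSON, a list of rows, each a list of 3 entries, a list of its own where there are three numbers: the finger opening in mm, from 0 to 87.6, then the shift along the tool's x, y, z in mm, then the turn about the tool's z in degrees. A call has 1 to 12 rows; each row is the pose to reach, as a shift and turn from the pose commanded when the call began, along the tool's axes at that moment; what a row does not reach only later rows make up. A row lasts 1/12 s, in which the tool goes at most 41.7 mm and 7.16 degrees, less where a joint would pass 70% of its speed; a pose out of reach is approached as far as the arm can. A call with a gripper value outside its range is refused whole. The fingers move at their own pace and stop on an object; FORCE is the grip in N (left out, the last holds). Time passes only in rows, so rows that repeat a pose let the fingers close. It gives the time, the measured TCP pose, the force, the opening and the grip force at its end, in the units of the state.
- env.get_state(): the state, without advancing time (a new reading comes with each control period).
- env.grab_frame(name): name is "scene" or "side" or "wrist"; returns a dict with "pixels" (400x640x3 uint8, blue, green, red), "mtx" (3x3 intrinsics, pixels), "R" (3x3) and "t" (3): a world point X has camera coordinates R X + t; the wrist camera has in their place "T_tool_cam" (4x4, takes a point from camera to tool coordinates, whose origin is the TCP and whose axes are the flange's). Camera axes: x right, y down, z forward; pixel columns grow to the right and rows downward; lengths in mm; the calibration is good to about 2 mm. A picture is of the moment at which its call begins: read the wrist's pose just before it. There is no depth.
- env.hand_in(): hands the job in; it is judged then, once.
Trained networks look in a picture, given as the dict that the camera call returned (one of the last four; its "shot" number tells which), for a name from the list of things; names that differ only in an ending like _2 or _b are one class to them, and where a whole thing is asked for, a point or a joint stands for the part that bears it (a point fixed in the world has none). Each returns a list of dicts, best first, with "score" (0 to 1); they miss things now and then, are a little off and sometimes report something else, mostly with a low value. They report only what shows in the picture. A call takes as long as a camera call.
- env.regions_of(target, picture): "mask" (400x640 bool, what is visible of it) and "rect" ([left, top, width, height] in pixels, round what is visible of it).
The state is a dict: "time_s": time; "joint_positions": joint angles; "qd": joint speeds; "joint_torque": joint torques, N m; "tcp_pos": TCP position; "orientation": TCP orientation; "contact_force": force on the tool from outside, world axes, zero at the start; "moment": the same for the moment, N m; "gripper_width": finger opening in mm; "finger_force": force on a finger pad.
Only numpy, scipy, OpenCV 4.12 (cv2) and the standard library are available. Lean on these libraries where they do the work, as an engineer would, in place of code of your own. Each camera call takes 0.05 s, during which the arm holds its last target. There are 200 camera calls.

## Working session

There is one attempt and no reset: what is moved stays moved. The work goes in short steps, Python scripts to look and compute and a shell command to move; the robot and the scene stay as the last step left them, time stands still between calls to the robot, and variables do not carry over. Pictures are saved under pics/ and viewed, at most 10 in all, crops included, and the job is handed in when it is done.

```bash
mkdir -p pics
cat > h.py <<'E'
from rig import env
import numpy as np, cv2, sys
def ray(f,u,v):
    d=np.linalg.inv(f["mtx"])@np.array([u,v,1.]);R=np.array(f["R"]);t=np.array(f["t"])
    return -R.T@t, R.T@d
def atz(f,u,v,z):
    c,d=ray(f,u,v); return c+d*(z-c[2])/d[2]
def wrist(f,s):
    from scipy.spatial.transform import Rotation as Ro
    T=np.eye(4);T[:3,:3]=Ro.from_euler('xyz',s["orientation"]).as_matrix();T[:3,3]=s["tcp_pos"]
    W=T@np.array(f["T_tool_cam"]); f["R"]=W[:3,:3].T; f["t"]=-f["R"]@W[:3,3]; return f
def proj(f,X):
    p=np.array(f["R"])@np.array(X)+np.array(f["t"]);q=np.array(f["mtx"])@p;return q[:2]/q[2]
E
python3 - <<'E'
from h import *
s=env.get_state();print({k:np.round(v,3).tolist() for k,v in s.items()})
for n in ["scene","side","wrist"]:
    f=env.grab_frame(n);cv2.imwrite(f"pics/{n}0.png",f["pixels"])
    if n!="wrist": print(n,-np.array(f["R"]).T@np.array(f["t"]))
    else: print(f["T_tool_cam"])
    for o in ["nest","end_cap","cap_port","barrel_port","rim_face","oil_bottle","tape_roll","hex_key"]:
        r=env.regions_of(o,f); print(n,o,[(round(x["score"],2),x["rect"]) for x in r[:2]])
E
```

```text
{'time_s': 0.0, 'joint_positions': [1.566, 0.359, 0.011, -0.0, -1.224, -0.288], 'qd': [-0.001, -0.0, 0.001, -0.002, -0.0, -0.0], 'joint_torque': [0.001, -58.271, 29.305, 6.997, 0.007, -0.0], 'tcp_pos': [194.714, 645.783, 225.625], 'orientation': [3.14, -0.0, -0.293], 'contact_force': [0.223, -0.408, 1.37], 'moment': [-0.006, 0.021, -0.08], 'finger_force': 0.0, 'gripper_width': 87.7}
scene [ 31.14205646 479.46139268 619.02430177]
scene nest [(0.56, [212.4, 241.7, 93.2, 91.3])]
scene end_cap [(0.87, [360.4, 190.5, 38.1, 35.1])]
scene cap_port [(0.79, [363.6, 191.6, 30.7, 33.8])]
scene barrel_port [(0.59, [208.5, 241.0, 96.8, 90.5])]
scene rim_face []
scene oil_bottle [(0.97, [258.3, 178.2, 17.7, 44.8])]
scene tape_roll [(0.92, [332.1, 262.9, 35.8, 33.1])]
scene hex_key [(0.63, [303.4, 241.2, 27.1, 15.0])]
side [ 139.61058394 -566.41472878  659.79204286]
side nest [(0.91, [245.7, 153.6, 58.8, 60.3])]
side end_cap [(0.59, [335.7, 266.3, 39.0, 35.1])]
side cap_port [(0.64, [329.6, 266.2, 44.9, 35.7])]
side barrel_port []
side rim_face []
side oil_bottle [(0.88, [357.0, 170.8, 16.9, 41.1]), (0.38, [244.6, 155.9, 60.2, 56.0])]
side tape_roll [(0.56, [250.4, 230.0, 29.5, 25.4])]
side hex_key [(0.68, [308.9, 227.7, 3.5, 4.2]), (0.51, [356.7, 173.8, 14.0, 42.7])]
[[-9.29825538e-05 -9.66572536e-01 -2.56393300e-01  6.80495580e+01]
 [ 9.99999921e-01  9.11045705e-06 -3.97001264e-04 -3.17188220e-01]
 [ 3.86066378e-04 -2.56393317e-01  9.66572459e-01 -1.58502695e+02]
 [ 0.00000000e+00  0.00000000e+00  0.00000000e+00  1.00000000e+00]]
wrist nest []
wrist end_cap []
wrist cap_port []
wrist barrel_port []
wrist rim_face []
wrist oil_bottle []
wrist tape_roll []
wrist hex_key []
```

Run:
```python
from h import *
a=cv2.imread("pics/scene0.png")[160:340,190:430];b=cv2.imread("pics/side0.png")[140:320,220:400]
a=cv2.resize(a,None,fx=3.3,fy=3.3,interpolation=2);b=cv2.resize(b,None,fx=3.3,fy=3.3,interpolation=2)
cv2.imwrite("pics/a.png",a);cv2.imwrite("pics/b.png",b)
f=env.grab_frame("scene");g=env.grab_frame("side")
print("cap",atz(f,379,205,40),atz(g,354,281,40)); print("nest",atz(f,255,275,65),atz(g,275,180,65))
print("bottle",atz(f,267,200,50),atz(g,365,191,50),"tape",atz(f,350,279,9),"hex",atz(f,317,248,2))
```

```text
cap [ 468.95782974 -169.22748735   40.        ] [ 464.25322994 -189.75638777   40.        ]
nest [472.46393692 161.44826297  65.        ] [470.94621386 120.92316621  65.        ]
bottle [634.76450321  -1.7338614   50.        ] [630.64203314  -5.00029616  50.        ] tape [389.03924897  11.54050125   9.        ] hex [494.56818696  -9.92684184   2.        ]
```

View pics/a.png

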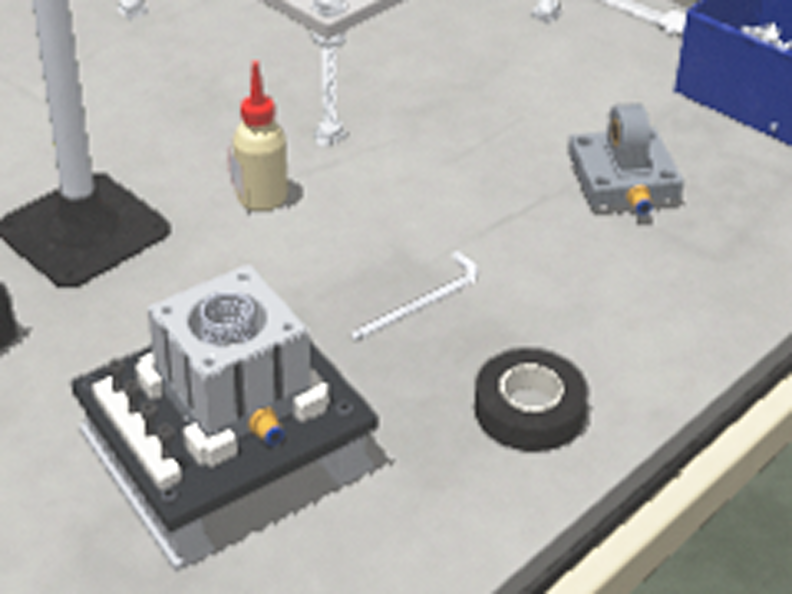

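View pics/b.png

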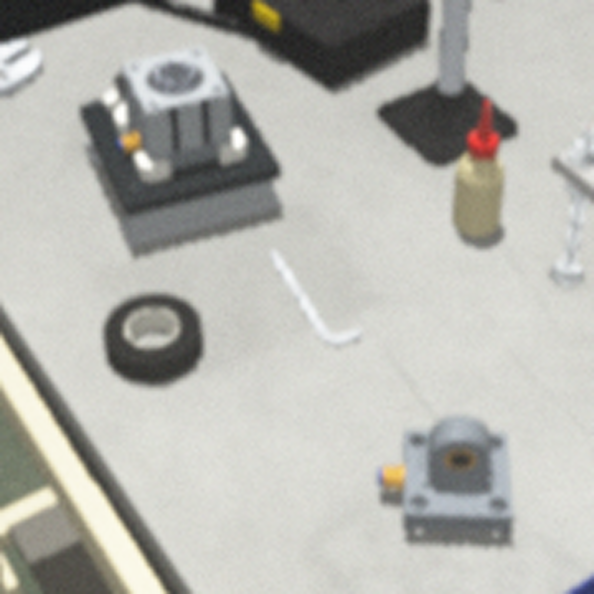

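The scene view shows the nest lower left, with its rim centre near (259,256) px and its fitting toward the robot. The cap is upper right at about (379,205), fitting toward the camera. The side view agrees. Next I'll compute the corners.

Run:
```python
from h import *
f=env.grab_frame("scene");g=env.grab_frame("side")
A=lambda p,z:atz(f,190+p[0]/3.3,160+p[1]/3.3,z);B=lambda p,z:atz(g,220+p[0]/3.3,140+p[1]/3.3,z)
for n,F,P,z in [("rimA",A,[(243,268),(310,328),(212,374),(150,308)],94),("rimB",B,[(119,62),(195,50),(228,90),(142,105)],94),
 ("capB",B,[(405,432),(508,432),(511,520),(406,522)],22),("capA",A,[(569,138),(655,128),(683,182),(597,195)],22)]:
    X=np.array([F(p,z) for p in P]);print(n,X[:,:2].round(0).tolist(),X.mean(0).round(1))
print("eye",B((460,459),44),"portcap",B((385,475),15),A((641,203),15),"portbar",A((270,428),47),B((128,142),47))
```

```text
rimA [[501.0, 117.0], [444.0, 122.0], [453.0, 177.0], [510.0, 170.0]] [477.1 146.3  94. ]
rimB [[456.0, 180.0], [507.0, 164.0], [503.0, 111.0], [446.0, 127.0]] [478.1 145.5  94. ]
capB [[470.0, -148.0], [520.0, -180.0], [483.0, -229.0], [434.0, -199.0]] [ 476.8 -189.1   22. ]
capA [[515.0, -172.0], [482.0, -223.0], [434.0, -189.0], [464.0, -138.0]] [ 473.7 -180.6   22. ]
eye [ 473.02060339 -193.96582999   44.        ] portcap [ 445.70026968 -162.56708032   15.        ] [ 444.19769789 -159.71903707   15.        ] portbar [441.30433239 152.38819953  47.        ] [444.14281282 151.72011785  47.        ]
```

```bash
cat >> h.py <<'E'
def shift(x,y,z):
    from scipy.spatial.transform import Rotation as Ro
    s=env.get_state();R=Ro.from_euler('xyz',s["orientation"]).as_matrix()
    return (R.T@(np.array([x,y,z])-s["tcp_pos"])).round(1), np.degrees(s["orientation"]).round(2)
E
python3 - <<'E'
from h import *
f=env.grab_frame("scene");g=env.grab_frame("side")
A=lambda p,z:atz(f,190+p[0]/3.3,160+p[1]/3.3,z);B=lambda p,z:atz(g,220+p[0]/3.3,140+p[1]/3.3,z)
print("pole",A((80,193),10),B((452,95),10),"blk",B((335,88),0),B((330,60),50))
for t in [(430,300,225),(475,-185,225)]: print(shift(*t))
a=np.vstack([f["pixels"],g["pixels"]]);cv2.imwrite("pics/ov.png",cv2.resize(a,(480,600)))
E
```

```text
pole [703.86676238  87.45608859  10.        ] [699.92871756 113.50479614  10.        ] blk [636.04615162 180.80789271   0.        ] [614.53476784 155.69137381  50.        ]
(array([325.1, 263.6,   1.6]), array([-180.  ,    0.  ,  -16.78]))
(array([508.2, 715. ,   1.5]), array([-180.  ,    0.  ,  -16.78]))
```

View pics/ov.png

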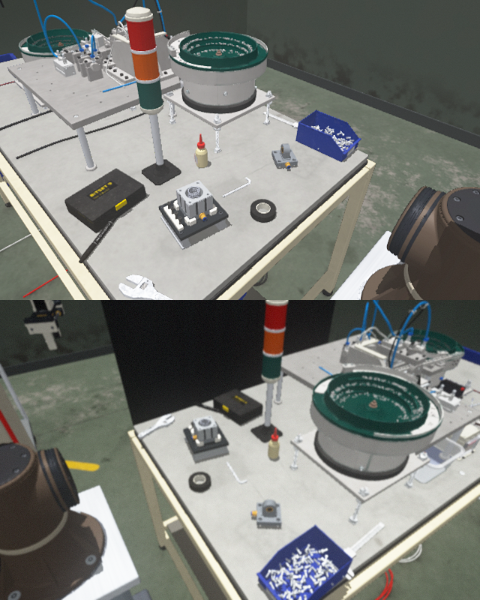

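```bash
python3 -m handwheel '[[87,[16,13,0],0],[87,[47,38,0],0],[87,[78,63,0],0],[87,[109,88,0],0],[87,[140,113,0],0],[87,[171,139,0],0],[87,[202,164,0],0],[87,[233,189,0],0],[87,[264,214,0],0],[87,[295,239,0],0],[87,[315,256,0],0],[87,[325,264,0],0]]' 20; python3 -c "
from h import *
print(shift(470,-150,225))"
```

```text
time_s: 2.65
tcp_pos: [431.0, 297.0, 226.9]
orientation: [-3.141, -0.0, -0.295]
contact_force: [-0.2, 1.1, -0.2]
gripper_width: 86.9
finger_force: 0.0
(array([167.3, 416.3,   1.8]), array([-1.7998e+02, -1.0000e-02, -1.6900e+01]))
```

```bash
python3 -m handwheel '[[87,[8,20,0],1],[87,[22,55,0],2],[87,[37,92,0],4],[87,[52,130,0],6],[87,[67,167,0],8],[87,[82,205,0],9],[87,[97,242,0],11],[87,[112,279,0],13],[87,[127,316,0],15],[87,[142,353,0],17],[87,[156,389,0],17],[87,[167,416,0],17]]'; python3 -m handwheel '[[87,[0,0,0],0],[87,[0,0,0],0]]' >/dev/null
python3 - <<'E'
from h import *
s=env.get_state();f=env.grab_frame("wrist");cv2.imwrite("pics/w1.png",f["pixels"])
wrist(f,s);print(s["tcp_pos"],s["orientation"],s["contact_force"])
for o in ["end_cap","cap_port"]:print([(x["score"],x["rect"]) for x in env.regions_of(o,f)])
print(proj(f,[475,-185,22]))
E
```

```text
time_s: 3.65
tcp_pos: [469.7, -149.1, 226.9]
orientation: [-3.141, -0.001, -0.59]
contact_force: [0.5, 0.5, -0.8]
gripper_width: 87.2
finger_force: 0.0
[ 469.62040501 -148.01083858  226.30289118] [ 3.14131717e+00  4.08552482e-04 -5.92678364e-01] [ 0.12691994 -0.12514307  0.53654201]
[(0.81, [316.5, 111.3, 63.6, 74.1])]
[(0.89, [317.2, 112.3, 63.1, 72.4])]
[347.20830279 145.52176306]
```

View pics/w1.png

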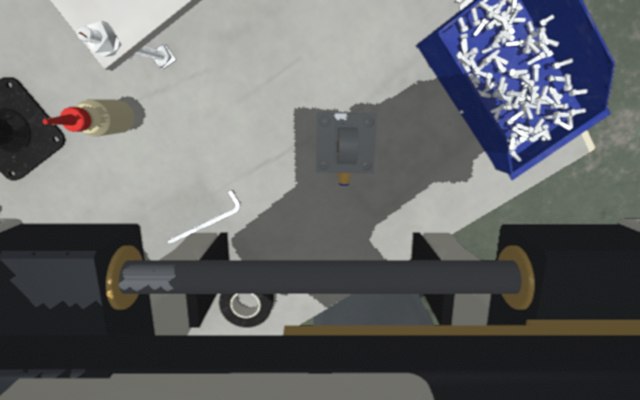

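```bash
python3 -m handwheel '[[87,[-4,5,15],0],[87,[-8,14,45],0],[87,[-12,23,78],0],[87,[-15,27,96],0],[87,[-15,27,100],0],[87,[-15,27,100],0]]'
python3 - <<'E'
from h import *
s=env.get_state();f=env.grab_frame("wrist");cv2.imwrite("pics/w2.png",f["pixels"][40:260,190:470]);
c=f["pixels"][40:260,190:470];cv2.imwrite("pics/w2.png",cv2.resize(c,None,fx=2.7,fy=2.7,interpolation=2))
wrist(f,s);np.savez("pics/w2.npz",mtx=f["mtx"],R=f["R"],t=f["t"]);print(s["tcp_pos"],s["orientation"],f["mtx"])
E
```

```text
time_s: 4.47
tcp_pos: [441.9, -160.1, 126.1]
orientation: [3.14, 0.001, -0.588]
contact_force: [0.3, 0.0, 0.8]
gripper_width: 87.3
finger_force: 0.0
[ 441.88461982 -160.08949829  126.08700519] [ 3.14037349e+00  1.33437845e-03 -5.87795658e-01] [[356.13102474   0.         319.7759292 ]
 [  0.         356.13102474 196.44719886]
 [  0.           0.           1.        ]]
```

View pics/w2.png

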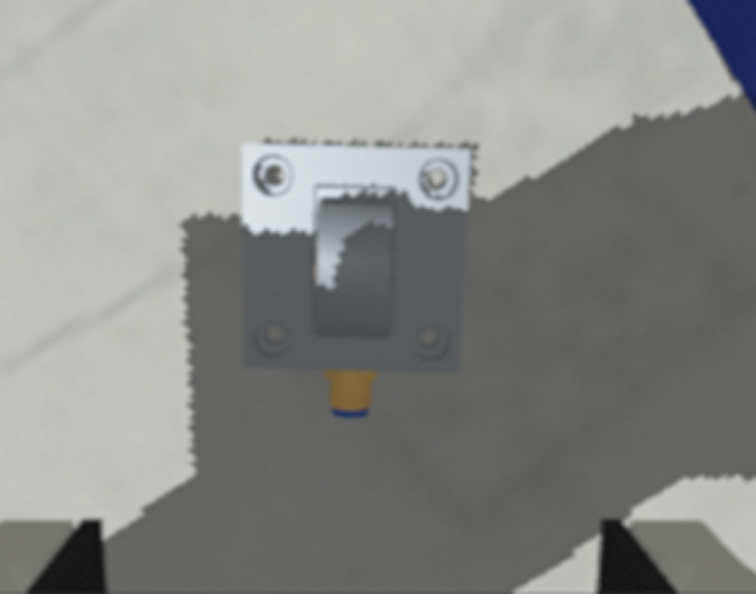

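The close crop shows the cap plate corners at (242,143), (471,146), (459,371) and (244,366), the four screw holes, and the fitting at (350,395).

Run:
```python
from h import *
f=dict(np.load("pics/w2.npz"))
for P in [[(242,143),(471,146),(459,371),(244,368)],[(273,176),(437,178),(430,340),(274,337)]]:
    X=np.array([atz(f,190+a/2.7,40+b/2.7,22)[:2] for a,b in P]);c=X.mean(0);e=[X[0]-X[3],X[1]-X[2]]
    e2=[X[0]-X[1],X[3]-X[2]]
    print(c,[np.degrees(np.arctan2(v[1],v[0])).round(1) for v in e],[(np.degrees(np.arctan2(v[1],v[0]))-90).round(1) for v in e2],[np.linalg.norm(v).round(1) for v in e+e2])
print(atz(f,190+354/2.7,40+268/2.7,61),shift(c[0],c[1],25))
```

```text
[ 477.58811867 -184.97716237] [np.float64(-34.8), np.float64(-35.0)] [np.float64(-34.4), np.float64(-34.5)] [np.float64(60.2), np.float64(60.3), np.float64(60.1), np.float64(59.9)]
[ 477.85563876 -184.99952304] [np.float64(-34.5), np.float64(-34.9)] [np.float64(-34.4), np.float64(-34.8)] [np.float64(43.0), np.float64(43.4), np.float64(43.4), np.float64(43.1)]
[ 479.27914125 -185.90759672   61.        ] (array([ 42.6,   1.4, 102.3]), array([ 1.7999e+02, -4.0000e-02, -3.3660e+01]))
```

```bash
python3 -m handwheel '[[87,[15,0,0],0],[87,[35,1,10],1],[87,[43,1,35],1],[87,[43,1,65],1],[87,[43,1,88],1],[87,[43,1,98],1],[87,[43,1,101],1],[87,[43,1,101],1]]' 20;  python3 -c "
from h import *
print(shift(477.7,-185,26))"
```

```text
time_s: 5.18
tcp_pos: [478.4, -185.4, 26.3]
orientation: [-3.141, -0.001, -0.606]
contact_force: [0.3, 0.1, 1.0]
gripper_width: 87.0
finger_force: 0.0
(array([-0.8,  0. ,  0.3]), array([-1.7999e+02, -4.0000e-02, -3.4720e+01]))
```

```bash
python3 -m handwheel '[[40,[0,0,0],0],[20,[0,0,0],0],[14,[0,0,0],0],[10,[0,0,0],0],[10,[0,0,0],0],[10,[0,0,0],0],[10,[0,0,0],0],[10,[0,0,0],0],[10,[0,0,0],0],[10,[0,0,0],0]]' 15;  python3 -m handwheel '[[10,[0,0,0],0],[10,[0,0,0],0],[10,[0,0,0],0],[10,[0,0,0],0]]' 55; python3 -c "
from h import *
s=env.get_state();print(s['time_s'],s['tcp_pos'],s['orientation'],s['contact_force'],s['gripper_width'],s['finger_force'])"
```

```text
time_s: 6.02
tcp_pos: [477.3, -185.7, 25.5]
orientation: [3.142, 0.0, -0.607]
contact_force: [0.3, 0.2, -0.6]
gripper_width: 25.6
finger_force: 0.0
time_s: 6.35
tcp_pos: [477.3, -185.6, 25.5]
orientation: [3.142, 0.0, -0.607]
contact_force: [0.0, 0.5, -0.5]
gripper_width: 17.2
finger_force: 55.0
6.35 [ 477.33171242 -185.62962243   25.48199231] [ 3.14157955e+00  9.59311726e-05 -6.07018722e-01] [ 0.04943038  0.52246074 -0.52153919] 17.2266552998317 54.997182878432795
```

```bash
python3 -m handwheel '[[10,[0,0,-4],0],[10,[0,0,-15],0],[10,[0,0,-40],0],[10,[0,0,-75],0],[10,[0,0,-110],0],[10,[0,0,-138],0],[10,[0,0,-150],0],[10,[0,0,-150],0]]'; python3 -m handwheel '[[10,[-8,-8,0],0],[10,[-27,-28,0],-2],[10,[-50,-51,0],-4],[10,[-75,-76,0],-7],[10,[-100,-102,0],-10],[10,[-125,-127,0],-13],[10,[-150,-152,0],-16],[10,[-175,-177,0],-19],[10,[-200,-202,0],-22],[10,[-223,-226,0],-24],[10,[-238,-241,0],-24],[10,[-243,-246,0],-24]]';python3 -m handwheel '[[10,[0,0,0],0],[10,[0,0,0],0],[10,[0,0,0],0],[10,[0,0,0],0]]'
python3 - <<'E'
from h import *
s=env.get_state();f=env.grab_frame("wrist");
c=f["pixels"][20:220,180:460];cv2.imwrite("pics/w3.png",cv2.resize(c,None,fx=2.8,fy=2.8,interpolation=2))
wrist(f,s);np.savez("pics/w3.npz",mtx=f["mtx"],R=f["R"],t=f["t"]);print(s["tcp_pos"],s["orientation"],s['contact_force'],proj(f,[477.5,146,94]))
E
```

```text
time_s: 7.02
tcp_pos: [479.0, -185.9, 179.3]
orientation: [-3.139, -0.005, -0.607]
contact_force: [-0.1, 0.3, -2.4]
gripper_width: 17.7
finger_force: 55.0
time_s: 8.02
tcp_pos: [416.4, 157.4, 174.1]
orientation: [3.14, 0.002, -0.186]
contact_force: [-0.4, -0.8, -2.5]
gripper_width: 17.7
finger_force: 55.0
time_s: 8.35
tcp_pos: [417.8, 154.0, 175.1]
orientation: [3.141, 0.001, -0.189]
contact_force: [-0.5, 0.5, -2.2]
gripper_width: 18.1
finger_force: 55.0
[417.80432153 153.95573183 175.09266924] [ 3.14075130e+00  6.78130083e-04 -1.89356821e-01] [-0.49513427  0.48052561 -2.19357283] [315.19574867 114.46497766]
```

View pics/w3.png

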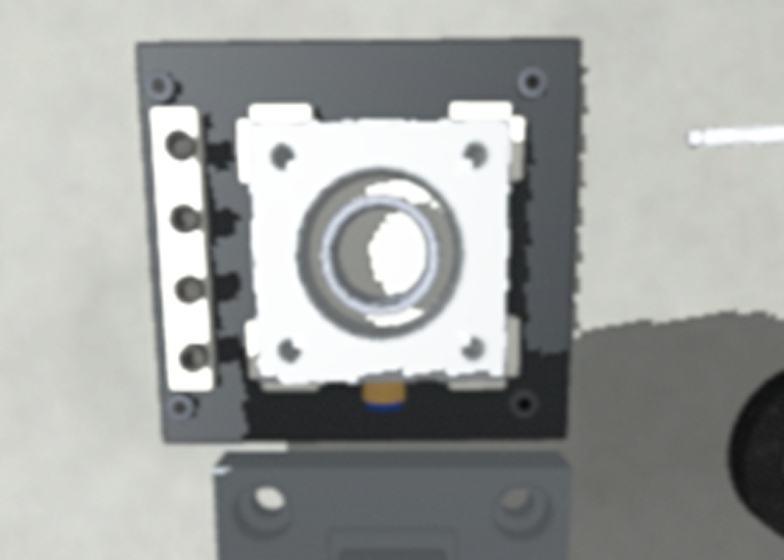

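The wrist view shows the rim with holes at (283,155), (475,154), (473,348) and (289,349), the bore centred near (380,253), and the fitting below. The held cap shows at the bottom, with holes at (268,500) and (517,500).

Run:
```python
from h import *
f=dict(np.load("pics/w3.npz"))
Z=lambda p,z:atz(f,180+p[0]/2.8,20+p[1]/2.8,z)
s=env.get_state()
for P in [[(283,155),(475,154),(473,348),(289,349)],[(248,121),(508,122),(509,380),(255,381)]]:
    X=np.array([Z(p,94)[:2] for p in P]);c=X.mean(0);e=[X[0]-X[3],X[1]-X[2]];e2=[X[0]-X[1],X[3]-X[2]]
    print(c,[np.degrees(np.arctan2(v[1],v[0])).round(1) for v in e],[(np.degrees(np.arctan2(v[1],v[0]))-90).round(1) for v in e2],[np.linalg.norm(v).round(1) for v in e+e2])
print("bore",Z((380,253),94))
from scipy.spatial.transform import Rotation as Ro
R=Ro.from_euler('xyz',s["orientation"]).as_matrix();zt=s["tcp_pos"][2]
L=lambda p,dz:(R.T@(Z(p,zt+dz)-s["tcp_pos"])).round(1)
print("capholes",L((264,511),-4),L((520,510),-4),"edge top",L((216,470),-4),L((570,468),-4),"bot",L((220,455),-18),L((568,454),-18))
```

```text
[479.81525974 145.1984883 ] [np.float64(-10.6), np.float64(-10.2)] [np.float64(-10.6), np.float64(-10.5)] [np.float64(44.1), np.float64(44.0), np.float64(43.8), np.float64(44.0)]
[479.51312488 145.24415483] [np.float64(-11.3), np.float64(-8.9)] [np.float64(-11.1), np.float64(-10.6)] [np.float64(59.0), np.float64(58.6), np.float64(58.8), np.float64(61.3)]
bore [480.00707062 145.16516888  94.        ]
capholes [ 21.9 -21.9   4. ] [22.1 21.4  4. ] edge top [ 29.1 -29.7   4. ] [29.4 29.5  4. ] bot [ 28.5 -31.4  18. ] [28.7 31.6 18. ]
```

```bash
python3 -c "
from h import *
print(shift(479.8,145.2,150), env.get_state()['joint_positions'])"
```

```text
(array([62.4, -3. , 25.2]), array([ 1.7997e+02,  3.0000e-02, -1.0860e+01])) [ 7.98180643e-01  1.66155224e-02 -5.45286973e-01 -1.08904120e-04
 -1.00956820e+00  5.83199117e-01]
```

```bash
python3 -m handwheel '[[10,[6,0,0],0],[10,[22,-1,3],0],[10,[42,-2,10],0],[10,[57,-3,18],-0.3],[10,[62,-3,24],-0.3],[10,[62.4,-3,25],-0.3],[10,[62.4,-3,25],-0.3],[10,[62.4,-3,25],-0.3],[10,[62.4,-3,25],-0.3]]'
python3 - <<'E'
from h import *
print(shift(479.8,145.2,128))
f=env.grab_frame("scene");g=env.grab_frame("side")
a=cv2.resize(f["pixels"][200:300,200:320],(600,500),interpolation=2)[:, :];b=cv2.resize(g["pixels"][120:220,225:325],(500,500),interpolation=2)
cv2.imwrite("pics/c.png",np.hstack([a,b])[:, :])
o=cv2.resize(np.hstack([a,b]),(800,364));cv2.imwrite("pics/c.png",o)
E
```

```text
time_s: 9.15
tcp_pos: [479.6, 146.3, 151.1]
orientation: [-3.141, -0.0, -0.183]
contact_force: [0.2, -0.1, -3.4]
gripper_width: 18.0
finger_force: 55.0
(array([ 0.4,  1.1, 23.1]), array([-1.7997e+02, -3.0000e-02, -1.0460e+01]))
```

View pics/c.png

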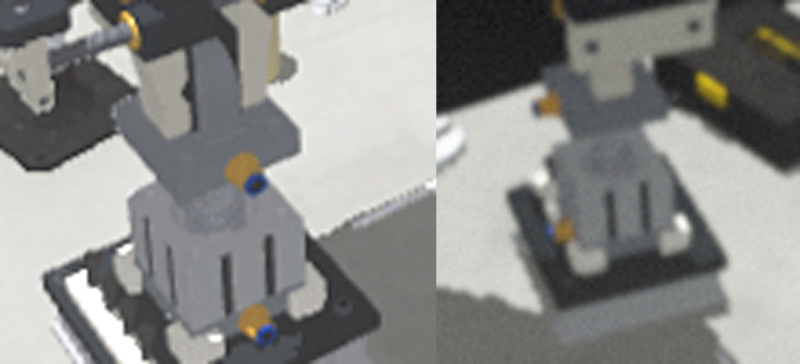

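The cap hangs squarely above the barrel with both fittings on the same side. I'll correct about 1 mm and descend to just above the spring.

```bash
python3 -m handwheel '[[10,[0.3,0.9,3],0],[10,[0.3,0.9,9],0],[10,[0.3,0.9,16],0],[10,[0.3,0.9,20],0],[10,[0.3,0.9,22],0],[10,[0.3,0.9,22],0],[10,[0.3,0.9,22],0]]'; python3 -m handwheel '[[10,[0,0,0],0]]';python3 -c "
from h import *
print(shift(479.8,145.2,111.5))"
```

```text
time_s: 9.83
tcp_pos: [480.0, 145.3, 128.3]
orientation: [3.141, 0.0, -0.183]
contact_force: [1.0, 0.1, -2.1]
gripper_width: 18.0
finger_force: 55.0
time_s: 9.92
tcp_pos: [480.2, 145.4, 128.6]
orientation: [-3.142, -0.0, -0.183]
contact_force: [0.8, -0.1, -1.2]
gripper_width: 17.8
finger_force: 55.0
(array([-0.3,  0.3, 17.1]), array([-1.800e+02, -1.000e-02, -1.047e+01]))
```

```bash
for i in 1; do python3 -m handwheel '[[10,[0,0,1],0],[10,[0,0,2],0],[10,[0,0,3],0],[10,[0,0,4],0],[10,[0,0,5],0],[10,[0,0,6],0],[10,[0,0,7],0],[10,[0,0,7],0]]'; done
```

```text
time_s: 10.58
tcp_pos: [480.1, 145.4, 121.5]
orientation: [-3.142, -0.0, -0.183]
contact_force: [-0.6, -0.0, 0.2]
gripper_width: 17.6
finger_force: 55.0
```

```bash
python3 -m handwheel '[[10,[0,0,1],0],[10,[0,0,2],0],[10,[0,0,3],0],[10,[0,0,4],0],[10,[0,0,4],0],[10,[0,0,4],0]]'
```

```text
time_s: 11.08
tcp_pos: [480.1, 145.4, 117.6]
orientation: [-3.142, -0.0, -0.183]
contact_force: [-0.9, 0.0, 2.9]
gripper_width: 18.1
finger_force: 55.0
```

```bash
python3 -m handwheel '[[10,[0,0,1],0],[10,[0,0,2],0],[10,[0,0,3],0],[10,[0,0,4],0],[10,[0,0,4.5],0],[10,[0,0,4.5],0],[10,[0,0,4.5],0]]'
```

```text
time_s: 11.67
tcp_pos: [480.1, 145.4, 113.1]
orientation: [-3.142, -0.0, -0.183]
contact_force: [-1.4, -0.2, 3.8]
gripper_width: 18.1
finger_force: 55.0
```

```bash
python3 -m handwheel '[[10,[0,0,0.3],0],[10,[0,0,0.5],0],[10,[0,0,0.5],0],[10,[0,0,0.5],0]]'
```

```text
time_s: 12.0
tcp_pos: [480.1, 145.4, 112.6]
orientation: [-3.141, -0.0, -0.183]
contact_force: [-0.5, 0.7, 4.7]
gripper_width: 17.8
finger_force: 55.0
```

```bash
python3 -m handwheel '[[10,[0,0,0.2],0],[10,[0,0,0.4],0],[10,[0,0,0.4],0],[10,[0,0,0.4],0]]'
```

```text
time_s: 12.33
tcp_pos: [480.1, 145.4, 112.2]
orientation: [-3.142, -0.0, -0.183]
contact_force: [-0.8, 0.5, 5.7]
gripper_width: 17.6
finger_force: 55.0
```

```bash
python3 -m handwheel '[[10,[0,0,0.2],0],[10,[0,0,0.4],0],[10,[0,0,0.4],0],[10,[0,0,0.4],0]]'
```

```text
time_s: 12.67
tcp_pos: [480.1, 145.4, 111.8]
orientation: [-3.141, -0.0, -0.183]
contact_force: [0.8, -0.6, 4.7]
gripper_width: 17.7
finger_force: 55.0
```

```bash
python3 -m handwheel '[[10,[0,0,0.2],0],[10,[0,0,0.3],0],[10,[0,0,0.3],0],[10,[0,0,0.3],0]]'
```

```text
time_s: 13.0
tcp_pos: [480.1, 145.4, 111.5]
orientation: [-3.142, -0.0, -0.183]
contact_force: [-1.2, 0.8, 4.6]
gripper_width: 17.7
finger_force: 55.0
```

```bash
python3 -m handwheel '[[10,[0,0,0.2],0],[10,[0,0,0.3],0],[10,[0,0,0.3],0]]'|grep -E "tcp|contact"
```

```text
tcp_pos: [480.1, 145.4, 111.5]
contact_force: [-1.7, 1.4, 9.5]
```

```bash
python3 -m handwheel '[[10,[0,0,0.2],0],[10,[0,0,0.3],0],[10,[0,0,0.3],0]]'|grep -E "tcp|contact"
```

```text
tcp_pos: [480.1, 145.4, 111.4]
contact_force: [-3.2, -0.1, 10.8]
```

```bash
python3 -m handwheel '[[10,[0,0,0.1],0],[10,[0,0,0.2],0],[10,[0,0,0.2],0]]'|grep -E "tcp|contact"
```

```text
tcp_pos: [480.1, 145.4, 111.4]
contact_force: [-4.4, 0.1, 13.0]
```

Contact came at TCP z ≈ 111.5, which is the predicted home height. I'll build up the push gradually.

```bash
python3 -m handwheel '[[10,[0,0,0.1],0],[10,[0,0,0.3],0],[10,[0,0,0.4],0],[10,[0,0,0.4],0]]'|grep -E "tcp|contact"
```

```text
tcp_pos: [480.1, 145.4, 111.4]
contact_force: [-6.1, -0.6, 16.6]
```

```bash
python3 -m handwheel '[[10,[0,0,0.1],0],[10,[0,0,0.3],0],[10,[0,0,0.3],0],[10,[0,0,0.3],0]]'|grep -E "tcp|contact"
```

```text
tcp_pos: [480.1, 145.4, 111.4]
contact_force: [-8.3, -0.0, 19.1]
```

```bash
python3 -m handwheel '[[10,[-0.2,0,0.1],0],[10,[-0.4,0,0.2],0],[10,[-0.5,0,0.2],0],[10,[-0.5,0,0.2],0]]'|grep -E "tcp|contact"
python3 - <<'E'
from h import *
s=env.get_state();f=env.grab_frame("scene");g=env.grab_frame("side")
a=cv2.resize(f["pixels"][200:300,200:320],(600,500),interpolation=2);b=cv2.resize(g["pixels"][120:220,225:325],(500,500),interpolation=2)
cv2.imwrite("pics/d.png",cv2.resize(np.hstack([a,b]),(800,364)))
E
```

```text
tcp_pos: [480.1, 145.4, 111.4]
contact_force: [-5.9, -2.2, 20.7]
```

View pics/d.png

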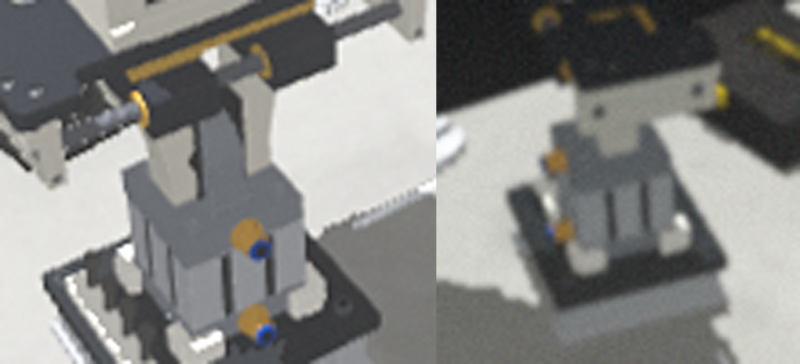

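The cap sits flush on the barrel with both fittings on the same side. Wrist force is 20.7 N, which leaves about 15.5 N on the rim after the spring and cap weight. Now I'll hold for 4 s.

```bash
R='' ; python3 -m handwheel '[[10,[0,0,0.1],0],[10,[0,0,0.1],0],[10,[0,0,0.1],0],[10,[0,0,0.1],0],[10,[0,0,0.1],0],[10,[0,0,0.1],0],[10,[0,0,0.1],0],[10,[0,0,0.1],0],[10,[0,0,0.1],0],[10,[0,0,0.1],0],[10,[0,0,0.1],0],[10,[0,0,0.1],0]]'|grep -E "tcp|contact"; python3 -m handwheel '[[10,[0,0,0],0],[10,[0,0,0],0],[10,[0,0,0],0],[10,[0,0,0],0],[10,[0,0,0],0],[10,[0,0,0],0],[10,[0,0,0],0],[10,[0,0,0],0],[10,[0,0,0],0],[10,[0,0,0],0],[10,[0,0,0],0],[10,[0,0,0],0]]'|grep -E "tcp|contact"; python3 -m handwheel '[[10,[0,0,0],0],[10,[0,0,0],0],[10,[0,0,0],0],[10,[0,0,0],0],[10,[0,0,0],0],[10,[0,0,0],0],[10,[0,0,0],0],[10,[0,0,0],0],[10,[0,0,0],0],[10,[0,0,0],0],[10,[0,0,0],0],[10,[0,0,0],0]]'|grep -E "tcp|contact"; python3 -m handwheel '[[10,[0,0,0],0],[10,[0,0,0],0],[10,[0,0,0],0],[10,[0,0,0],0],[10,[0,0,0],0],[10,[0,0,0],0],[10,[0,0,0],0],[10,[0,0,0],0],[10,[0,0,0],0],[10,[0,0,0],0],[10,[0,0,0],0],[10,[0,0,0],0]]'
```

```text
tcp_pos: [480.1, 145.4, 111.4]
contact_force: [-5.1, -1.8, 21.2]
tcp_pos: [480.1, 145.4, 111.4]
contact_force: [-5.0, -1.9, 20.9]
tcp_pos: [480.1, 145.4, 111.4]
contact_force: [-5.7, -1.8, 20.8]
time_s: 18.85
tcp_pos: [480.1, 145.4, 111.4]
orientation: [-3.141, -0.002, -0.182]
contact_force: [-5.7, -0.5, 20.3]
gripper_width: 17.7
finger_force: 55.0
```

```bash
python3 -c "
from rig import env
print(env.hand_in())"
```

```text
the job is handed in; nothing more can be done
None
```

The end cap is fully home on the barrel rim with its fitting on the same side as the foot fitting. I held it there for about 4 s at an estimated 15–16 N on the rim (about 21 N at the wrist), and handed the job in with the arm still gripping and pushing.

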